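# Seat a lens barrel in a pair of V-blocks and hold it down for clamping

### The arm

A 6-joint arm with a two-finger parallel gripper is mounted at the origin on the work surface. World frame = base frame: x ahead of the robot, y to its left, z up, the work surface at z = 0. Lengths are in m, angles in degrees, forces in N, time in s.
With the tool pointing down it reaches from about 0.4 to 0.825 m from the base axis. Payload 7 kg.
Tool frame: the origin (TCP) lies midway between the tips of the shut fingers; the grasp point (between the pads) lies 19 mm behind it; z points along the fingers, y is the direction in which the jaws open and shut (so a half turn about z gives the same grasp; the last joint's range is limited). The gripper opens to 85 mm and grips with 20 to 120 N. Pads are 22 mm wide; open, the fingers measure 114 mm over their backs; the gripper's body (76 mm by 85 mm) begins 54 mm behind the grasp point. The pads swing forward as they close: fully open they stand 13 mm farther back than shut.
Start: joints at [-60.04, 20.546, 0.682, 0, -70.136, -16.507], TCP at [0.157, -0.656, 0.231] pointing down, gripper open.
Joint ranges: [-176.03, 176.03], [-82.01, 121.73], [-58.28, 71.71], [-173.87, 95.51], [-174.79, -0.11], [-173.66, 173.66]. Speed limits (degrees/s): [136.94, 136.94, 172.46, 180, 180, 180].

### API

Orientations are given as [roll, pitch, yaw] about the fixed x, y, z axes, in that order (R = Rz(yaw) Ry(pitch) Rx(roll)).
In Python, from workcell import manip gives the robot as it stands.
- The arm moves only by the tool move_arm, never from a script. Its arguments are lists of equal length, an entry for each row: "delta_pos": the shift along the tool's x, y, z in cm, a list of three; "turn": the turn about the tool's z in degrees; "grip": the closure, from 0 (fully open) to 1 (shut). A call has 1 to 12 rows; each row is the pose to reach, as a shift and turn from the pose commanded when the call began, along the tool's axes at that moment; what a row does not reach only later rows make up. A row lasts 1/10 s, in which the tool goes at most 50 mm and 8.59 degrees, less where a joint would pass 70% of its speed; a pose out of reach is approached as far as the arm can. A call with a gripper value outside its range is refused whole. The fingers move at their own pace and stop on an object; the grip force is fixed at half the most. Time passes only in rows, so rows that repeat a pose let the fingers close. It gives the time, the measured TCP pose, the force and the opening at its end, in the units of the state.
- manip.get_state(): the state, without advancing time (a new reading comes with each control period).
- manip.camera(name): name is "scene" or "top" or "wrist"; returns the picture (400x640x3 uint8, red, green, blue); there is no depth.
- manip.camera_params(name): a dict with "fov_y" (degrees; the focal length in pixels is half the picture's height over the tangent of half this angle, whatever the lens; pixels are square), "cx", "cy" (the principal point, pixels), "pose" (4x4, takes a point from camera to world coordinates); the wrist camera has in their place "T_tool_cam" (4x4, takes a point from camera to tool coordinates, whose origin is the TCP and whose axes are the flange's). Camera axes: x right, y down, z forward; pixel columns grow to the right and rows downward; lengths in m; the calibration is good to about 2 mm. A picture is of the moment at which its call begins: read the wrist's pose just before it. camera_params takes no time and is no camera call.
- manip.hand_in(): hands the job in, once; it reports no verdict.
Trained networks look in the newest picture that a camera, given by its name, has taken for a name from the list of things; names that differ only in an ending like _2 or _b are one class to them, and where a whole thing is asked for, a point or a joint stands for the part that bears it (a point fixed in the world has none). Each returns a list of dicts, best first, with "conf" (0 to 1); they miss things now and then, are a little off and sometimes report something else, mostly with a low value. They report only what shows in the picture. A call takes as long as a camera call. They do not tell look-alikes from the thing itself.
- manip.cut_out(camera, thing): "region" (400x640 bool, what is visible of it) and "rect" ([centre column, centre row, width, height] in pixels, round what is visible of it).
- manip.place_of(camera, thing): "centre" ([column, row] in pixels: a listed point, or the origin of a listed thing).
The state is a dict: "clock": time; "q": joint angles; "qd": joint speeds; "joint_efforts": joint torques, N m; "tcp_pos": TCP position; "eef_rot": TCP orientation; "force": force on the tool from outside, world axes, zero at the start; "torque": the same for the moment, N m; "grip_width": finger opening in m.
Only numpy, scipy, OpenCV 4.12 (cv2) and the standard library are available. Lean on these libraries where they do the work, as an engineer would, in place of code of your own. Each camera call takes 0.05 s, during which the arm holds its last target.

### The job

Take the lens barrel out of its tray and lay it level in the two V-blocks of the alignment fixture, centred lengthwise over them with its wide collar at the open end, away from the upright sensor board. Press it gently but firmly down, with a push of about 15 N, so that it bears on both sloping sides of the V, and finish while still holding it pressed there, ready for a colleague to fit the clamps. Do not touch the sensor board or jam the barrel hard, and leave the clamps, solder reel and tumbler where they are.

Things in the scene. Friction and masses are not known exactly. Their poses are not given: they have to be found in the camera images.
- barrel_mid (a point): The lens barrel: a straight rigid black tube, 30 mm in diameter, 130 mm long, with a wider collar (40 mm in diameter, 12 mm long) beyond its front end that holds the front glass; about 0.2 kg. It starts lying level in the tray. This point: on the axis, half-way along the tube (the collar begins 65 mm from here); grip here. x runs along the tube towards the collar.
- barrel_front (a point): Centre of the barrel's front glass, at the outer face of the collar, 77 mm from barrel_mid along the barrel's x axis; same axes.
- barrel: The whole lens barrel; same origin and axes as barrel_mid.
- tray: White plastic parts tray, 200 x 150 mm, rim 16 mm high, fixed to the bench, placed anew each time. Origin: centre of its underside; x runs along the barrel lying in it. Two grey notched cradles (16 mm long, 54 wide, 30 high; at x = +48 and -48 mm, 80 mm free between them for the fingers, down to the 3 mm floor) carry the barrel, axis 35 mm above the bench, in notches 32 mm wide.
- fixture: Alignment fixture, fixed to the bench, placed anew each time: aluminium base plate 10 mm thick, 84 mm wide, x = -115 to +70 mm, with a pair of steel V-blocks and, at its -x end, an upright sensor board. All rigid. Origin: underside of the plate, midway between the blocks. x runs along the V towards the open end (where the collar belongs), y to the left when looking that way.
- vee_seat (a point): Where barrel_mid belongs: on the axis of the seated barrel, midway between the blocks, 48 mm above the bench (38 mm above the base plate); axes as the fixture's. Seated, the tube overlaps each block fully, with 11 mm to spare at each end.
- face_left: The smooth (slippery) sloping ground-steel faces on the left (+y) side of the V, on both blocks: one contact line. Each block is 28 mm long (26 to 54 mm from the middle), 60 mm wide, its top 44 mm above the bench; the 52 mm between the blocks are free down to the base plate, for the fingers. 90 degree V along x, 34 mm wide at the top. Origin and axes as the fixture's.
- face_right: The sloping steel faces on the right (-y) side of the V, on both blocks: the other contact line. Origin and axes as the fixture's.
- board: The upright brown perfboard with a small round light sensor, 70 mm wide, its top 80 mm above the bench, standing across the V; the sensor's face is 82 mm and the board 88 mm from vee_seat on the -x side. Origin and axes as the fixture's.
- clamp_a: Bystander: U-shaped steel clamp stirrup with a thumb screw, about 78 x 75 mm and 10 mm high, lying flat on the bench. Origin: within the U, on the bench.
- clamp_b: Bystander: the second such clamp stirrup.
- reel: Bystander: solder reel, 60 mm in diameter and 45 mm high, standing on its flange. Origin: centre of its underside.
- tumbler: Bystander: green drinking tumbler, 72 mm in diameter and 165 mm high. Origin: centre of its underside.
Not all that is in view belongs to the job. Of the things like the barrel, leave any that is red; of the rest the larger one is meant.

How it is judged:
By the outcome, as a careful person would: the job done as asked, in the order asked, and still so for the second after the job is handed in, while the arm keeps its last pose, push and grip.
It also fails if it takes over 42 s, if anything falls off the work surface, if the arm or the gripper's body presses on something with over 40 N, if the wrist force passes 120 N, or if a joint passes its speed limit or range.

## Working session

There is one attempt and no reset: what is moved stays moved. The work goes in short steps, Python scripts to look and compute and a tool call to move; the robot and the scene stay as the last step left them, time stands still between calls to the robot, and variables do not carry over. Pictures are saved under pics/ and viewed, and the job is handed in when it is done.

Besides the shell and the picture viewer there is one more tool, called in YAML: its name, and indented under it one key for each argument. move_arm: Moves the arm, as the interface text tells. Its arguments: {"type":"object","properties":{"delta_pos":{"type":"array","items":{"type":"array","items":{"type":"number"}}},"turn":{"type":"array","items":{"type":"number"}},"grip":{"type":"array","items":{"type":"number"}}},"required":["delta_pos","turn","grip"]}

```bash
mkdir -p pics; ls
python3 - <<'E'
from workcell import manip
import cv2,numpy as np
print(manip.get_state())
for n in ["scene","top","wrist"]:
    im=manip.camera(n); cv2.imwrite(f"pics/{n}0.png",im[:,:,::-1]); print(n,manip.camera_params(n))
E
```

```text
pics
{'clock': 0.0, 'q': array([-6.00409086e+01,  2.05895374e+01,  6.31367464e-01, -1.95442988e-02,
       -7.01355448e+01, -1.65075378e+01]), 'qd': array([-0.00810798, -0.0354268 ,  0.02782995, -0.01096738, -0.05742637,
       -0.05979539]), 'joint_efforts': array([ 1.84315169e-03, -5.83322418e+01,  2.93410385e+01,  6.93648085e+00,
       -5.99717576e-03, -3.13705755e-05]), 'tcp_pos': array([ 0.15687638, -0.65600168,  0.23036864]), 'eef_rot': array([ 1.79904927e+02, -9.01523493e-03, -1.66555095e+02]), 'force': array([ 0.86805784, -0.8322421 ,  0.21337835]), 'torque': array([-0.02744234, -0.01307958,  0.021324  ]), 'grip_width': 0.08533472554415313}
scene {'fov_y': 52.70262978597974, 'cx': 320.5964356304544, 'cy': 192.70422418603516, 'pose': array([[-0.70045904,  0.423748  , -0.5742776 ,  1.25044488],
       [ 0.71334217,  0.39047387, -0.58195628,  0.66269614],
       [-0.02236241, -0.81729297, -0.57578827,  0.73788026],
       [ 0.        ,  0.        ,  0.        ,  1.        ]])}
top {'fov_y': 50.981543513276975, 'cx': 319.4732339043057, 'cy': 196.94428477219262, 'pose': array([[ 0.02600985, -0.99431288,  0.10327337,  0.44475867],
       [-0.9995246 , -0.02415629,  0.01915865, -0.01138989],
       [-0.01655499, -0.10372259, -0.99446848,  1.44634137],
       [ 0.        ,  0.        ,  0.        ,  1.        ]])}
wrist {'fov_y': 65.23829881832299, 'cx': 319.761781901313, 'cy': 198.9883025972384, 'T_tool_cam': array([[ 7.84182705e-04, -9.52925166e-01, -3.03204572e-01,
         7.67803638e-02],
       [ 9.99999480e-01,  5.49600982e-04,  8.59003176e-04,
        -2.59924732e-04],
       [-6.51924214e-04, -3.03205088e-01,  9.52925102e-01,
        -1.41520737e-01],
       [ 0.00000000e+00,  0.00000000e+00,  0.00000000e+00,
         1.00000000e+00]])}
```

View pics/scene0.png

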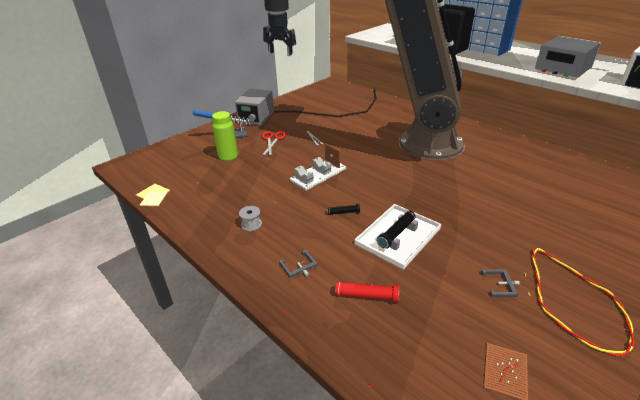

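View pics/top0.png

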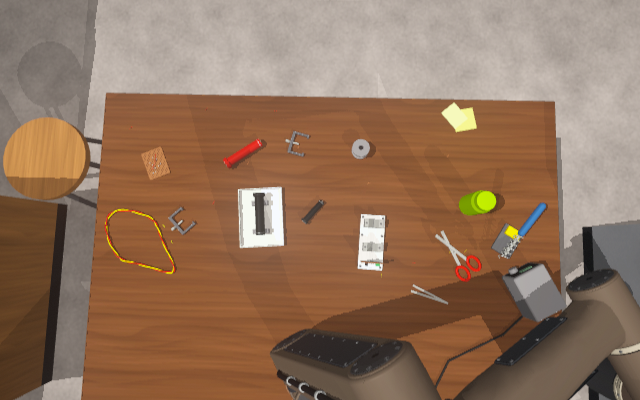

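View pics/wrist0.png

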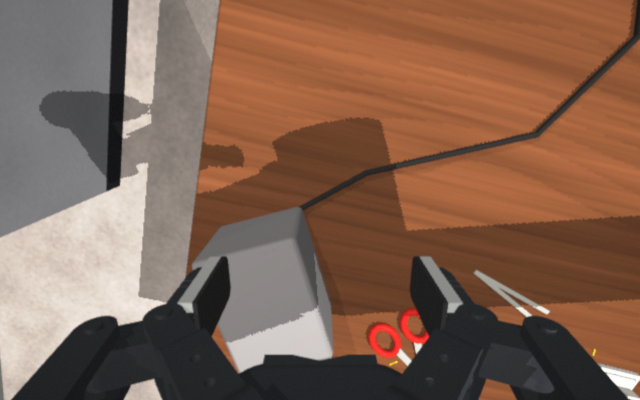

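The black barrel lies in the white tray at top (260,213), scene (398,230). The smaller black look-alike is at top (314,211), the red one at (244,153), and the fixture at (372,240) with its board at the lower end. I'll measure next.

```bash
cat > h.py <<'E'
from workcell import manip
import numpy as np, cv2
from scipy.spatial.transform import Rotation as R
def cam(n, st=None):
    p=manip.camera_params(n); f=200/np.tan(np.radians(p["fov_y"]/2))
    K=np.array([[f,0,p["cx"]],[0,f,p["cy"]],[0,0,1]])
    if n=="wrist":
        T=np.eye(4); T[:3,:3]=R.from_euler("xyz",st["eef_rot"],degrees=True).as_matrix(); T[:3,3]=st["tcp_pos"]
        P=T@p["T_tool_cam"]
    else: P=p["pose"]
    return K,P
def ray(n,uv,z,st=None):
    K,P=cam(n,st); d=P[:3,:3]@np.linalg.solve(K,[uv[0],uv[1],1]); o=P[:3,3]
    return o+d*(z-o[2])/d[2]
def proj(n,X,st=None):
    K,P=cam(n,st); c=(np.atleast_2d(X)-P[:3,3])@P[:3,:3]; q=c@K.T; return q[:,:2]/q[:,2:]
E
python3 - <<'E'
from h import *
Z=dict(barrel_mid=.035,barrel_front=.035,vee_seat=.048,fixture=0,tray=0,board=0,tumbler=0,reel=0)
ims={}
for n in ["top","scene"]:
    ims[n]=manip.camera(n)
    for t in ["barrel_mid","barrel_front","vee_seat","fixture","tray"]:
        for d in manip.place_of(n,t)[:4]:
            print(n,t,round(d["conf"],2),np.round(d["centre"],1),np.round(ray(n,d["centre"],Z[t]),4))
a=ims["top"][170:290,220:400]; cv2.imwrite("pics/topz.png",cv2.resize(a,None,fx=4.4,fy=4.4,interpolation=2)[:,:,::-1])
a=ims["scene"][130:280,270:450]; cv2.imwrite("pics/scz.png",cv2.resize(a,None,fx=4,fy=4,interpolation=2)[:,:,::-1])
E
```

```text
top barrel_mid 0.69 [262.4 214.2] [0.5281 0.2069 0.035 ]
top barrel_mid 0.67 [245.8 154.1] [0.7329 0.2723 0.035 ]
top barrel_mid 0.63 [360.5 151.3] [ 0.7515 -0.1203  0.035 ]
top barrel_mid 0.52 [311.5 209.9] [0.5467 0.0415 0.035 ]
top barrel_front 0.68 [302.6 221.7] [0.5062 0.0704 0.035 ]
top barrel_front 0.67 [220.5 164.5] [0.6948 0.3576 0.035 ]
top barrel_front 0.66 [257.3 192.4] [0.6017 0.2273 0.035 ]
top vee_seat 0.57 [374.1 232.1] [ 0.4772 -0.1686  0.048 ]
top fixture 0.76 [370.8 236.9] [ 0.4616 -0.1629  0.    ]
top fixture 0.44 [297.5 143.6] [0.7816 0.0986 0.    ]
top tray 0.91 [261.2 217.2] [0.5197 0.2161 0.    ]
scene barrel_mid 0.93 [395.  226.2] [0.5253 0.209  0.035 ]
scene barrel_mid 0.75 [366.4 286.3] [0.7419 0.2869 0.035 ]
scene barrel_mid 0.72 [343.8 205.3] [0.549  0.0459 0.035 ]
scene barrel_mid 0.49 [316.6 175.7] [ 0.4904 -0.1237  0.035 ]
scene barrel_front 0.92 [395.1 292.6] [0.7124 0.3448 0.035 ]
scene barrel_front 0.79 [380.6 240.9] [0.5983 0.2167 0.035 ]
scene barrel_front 0.74 [311.7 176.3] [ 0.5035 -0.1328  0.035 ]
scene barrel_front 0.48 [360.9 208.5] [0.5273 0.0918 0.035 ]
scene vee_seat 0.84 [314.9 164.3] [ 0.459  -0.1624  0.048 ]
scene fixture 0.88 [315.6 173.4] [ 0.4446 -0.1756  0.    ]
scene tray 0.69 [400.  236.4] [0.5153 0.2219 0.    ]
```

View pics/topz.png

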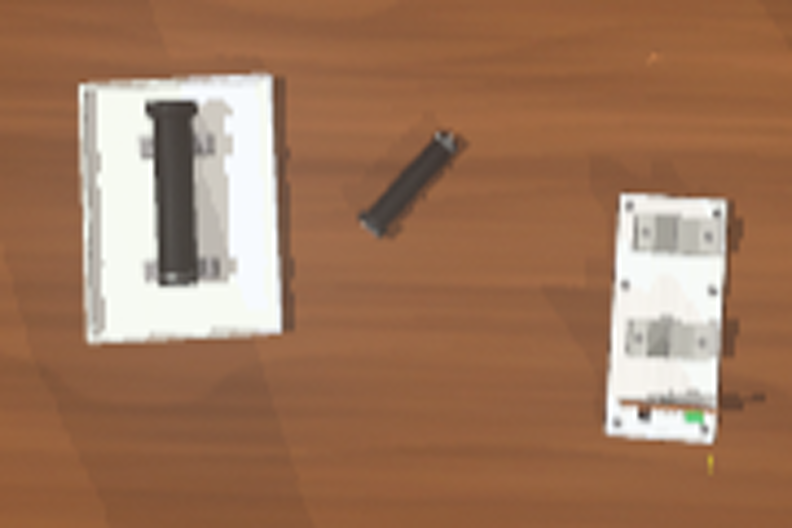

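View pics/scz.png

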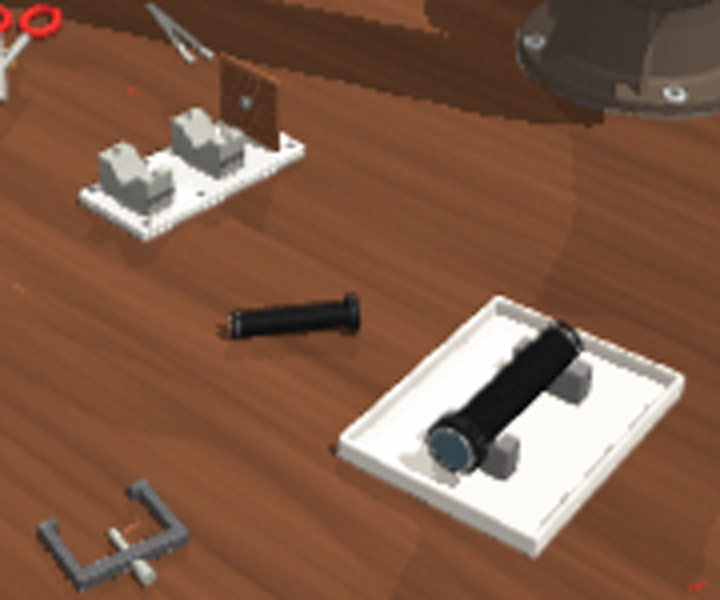

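```bash
cat >> h.py <<'E'
def go(xyz,yaw,st=None):
    st=st or manip.get_state(); y0=st["eef_rot"][2]; M=R.from_euler("xyz",st["eef_rot"],degrees=True).as_matrix()
    d=M.T@(np.array(xyz)-st["tcp_pos"]); dy=(yaw-y0+180)%360-180
    print("delta cm",np.round(d*100,2),"turn",round(-dy,2))
E
python3 - <<'E'
from h import *
def px(u,v): return (220+u/4.4,170+v/4.4)
a=ray("top",px(173,108),.045);b=ray("top",px(178,283),.045);print(a,b,np.degrees(np.arctan2(*(a-b)[1::-1])))
a=ray("top",px(677,233),.04);b=ray("top",px(672,338),.04);print(a,b,(a+b)/2,np.degrees(np.arctan2(*(a-b)[1::-1])))
# base plate corners at z .01
for q in [(622,193),(728,198),(607,435),(716,442)]: print(ray("top",px(*q),.01))
go([.46,-.165,.23],178)
E
```

```text
[0.59348511 0.21846596 0.045     ] [0.46018773 0.20920402 0.045     ] 3.9747115008933602
[ 0.50784185 -0.16833514  0.04      ] [ 0.42853008 -0.16556545  0.04      ] [ 0.46818596 -0.1669503   0.04      ] -2.00004244306118
[ 0.5391927  -0.12860305  0.01      ]
[ 0.53735587 -0.21087617  0.01      ]
[ 0.35292911 -0.12002468  0.01      ]
[ 0.34989085 -0.20352645  0.01      ]
delta cm [-40.9   40.75   0.13] turn 15.46
```

move_arm:
  delta_pos:
    - [-40.9,40.8,0]
    - [-40.9,40.8,0]
    - [-40.9,40.8,0]
    - [-40.9,40.8,0]
    - [-40.9,40.8,0]
    - [-40.9,40.8,0]
    - [-40.9,40.8,0]
    - [-40.9,40.8,0]
    - [-40.9,40.8,0]
    - [-40.9,40.8,0]
    - [-40.9,40.8,0]
    - [-40.9,40.8,0]
  turn: [15.5,15.5,15.5,15.5,15.5,15.5,15.5,15.5,15.5,15.5,15.5,15.5]
  grip: [0,0,0,0,0,0,0,0,0,0,0,0]

```text
clock: 1.95
tcp_pos: [0.4614, -0.1617, 0.2318]
eef_rot: [180.0, 0.1, 178.1]
force: [-0.6, -1.3, -0.1]
grip_width: 0.0853
```

move_arm:
  delta_pos:
    - [0,0,0]
    - [0,0,0]
    - [0,0,0]
  turn: [0,0,0]
  grip: [0,0,0]

```text
clock: 2.25
tcp_pos: [0.4595, -0.1649, 0.2313]
eef_rot: [-180.0, -0.0, 177.9]
force: [0.1, -0.1, -0.3]
grip_width: 0.0855
```

Run:
```python
from h import *
st=manip.get_state(); print(st["clock"],st["tcp_pos"],st["eef_rot"],st["qd"].round(2))
im=manip.camera("wrist"); cv2.imwrite("pics/w1.png",im[:,:,::-1])
for t,z in [("vee_seat",.048),("fixture",0)]:
    for d in manip.place_of("wrist",t): print(t,d["conf"],d["centre"],ray("wrist",d["centre"],z,st))
np.save("w1.npy",im); import pickle; pickle.dump(st,open("st1.pkl","wb"))
```

```text
2.25 [ 0.45947036 -0.16493718  0.23132073] [-1.79999114e+02 -6.37031346e-03  1.77932289e+02] [-0.84 -0.09 -0.06 -0.14  0.1  -0.08]
vee_seat 0.69 [325.8, 171.5] [ 0.45563749 -0.15816663  0.048     ]
vee_seat 0.65 [320.6, 184.7] [ 0.46992033 -0.16418053  0.048     ]
fixture 0.78 [325.4, 173.7] [ 0.46912415 -0.15814711  0.        ]
```

View pics/w1.png

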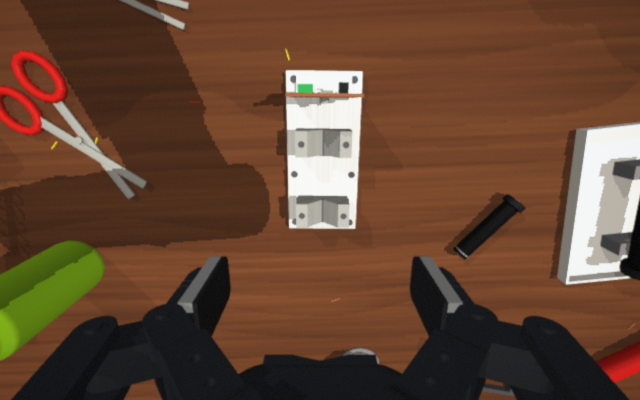

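The wrist view shows the fixture at about (323,150), its board at row 95 and its V-blocks at (323,144) and (323,212). I'll zoom in for precision.

Run:
```python
from h import *; import pickle
im=np.load("w1.npy"); st=pickle.load(open("st1.pkl","rb"))
a=im[60:240,265:385].copy(); z=cv2.resize(a,None,fx=3.3,fy=3.3,interpolation=cv2.INTER_CUBIC)
# overlay model
def fix(x,y,yaw,P): 
    c,s=np.cos(np.radians(yaw)),np.sin(np.radians(yaw)); P=np.array(P,float); return np.c_[x+c*P[:,0]-s*P[:,1],y+s*P[:,0]+c*P[:,1],P[:,2]]
z2=z.copy()
def poly(pts,col,pose=(.468,-.1645,-2)):
    q=proj("wrist",fix(*pose,pts),st); q=((q-[265,60]+.5)*3.3).astype(int); cv2.polylines(z2,[q],True,col,1)
poly([[-.115,-.042,.01],[.07,-.042,.01],[.07,.042,.01],[-.115,.042,.01]],(255,0,0))
for s in (-1,1):
    for sy in (-1,1): poly([[s*.026,sy*.017,.044],[s*.054,sy*.017,.044],[s*.054,sy*.03,.044],[s*.026,sy*.03,.044]],(255,0,0))
    
cv2.imwrite("pics/w1z.png",np.hstack([z,z2])[:,:,::-1])
```

```text
(no output)
```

View pics/w1z.png

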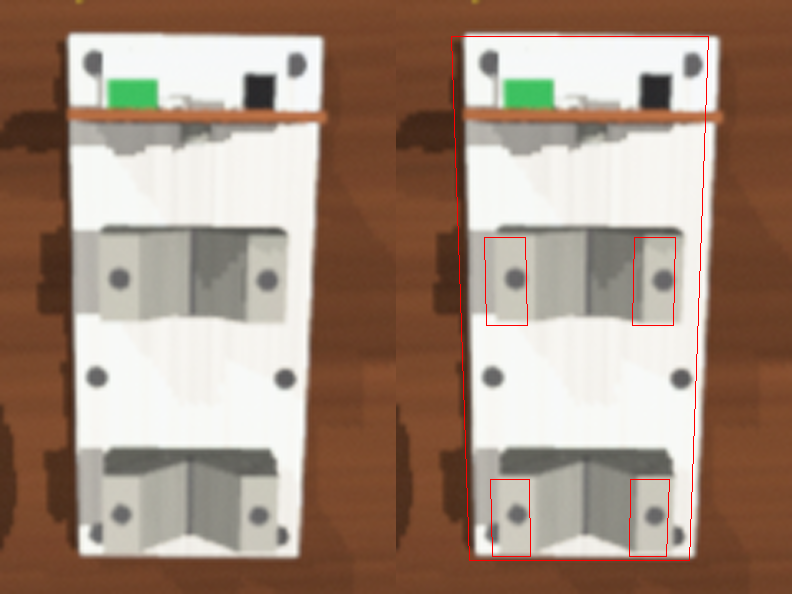

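```bash
cat > fit1.py <<'E'
from h import *; import pickle
from scipy.optimize import least_squares
st=pickle.load(open("st1.pkl","rb"))
Z=.044
L=[((68,33),(-.115,-.042,.01)),((323,37),(-.115,.042,.01)),((80,553),(.07,-.042,.01)),((298,556),(.07,.042,.01)),
((99,232),(-.054,-.03,Z)),((102,318),(-.026,-.03,Z)),((287,236),(-.054,.03,Z)),((285,322),(-.026,.03,Z)),
((139,233),(-.054,-.017,Z)),((140,317),(-.026,-.017,Z)),((248,236),(-.054,.017,Z)),((246,320),(-.026,.017,Z)),
((103,475),(.026,-.03,Z)),((105,550),(.054,-.03,Z)),((277,477),(.026,.03,Z)),((274,552),(.054,.03,Z)),
((141,475),(.026,-.017,Z)),((143,550),(.054,-.017,Z)),((242,477),(.026,.017,Z)),((239,552),(.054,.017,Z))]
uv=np.array([l[0] for l in L]); uv=(uv+.5)/3.3-.5+[265,60]; P=np.array([l[1] for l in L])
def fix(x,y,yaw,P):
    c,s=np.cos(np.radians(yaw)),np.sin(np.radians(yaw)); return np.c_[x+c*P[:,0]-s*P[:,1],y+s*P[:,0]+c*P[:,1],P[:,2]]
f=lambda p,z0=0:(proj("wrist",fix(p[0],p[1],p[2],P)+[0,0,z0],st)-uv).ravel()
r=least_squares(f,[.468,-.164,-2],x_scale=[.01,.01,1],loss="soft_l1"); print(r.x,np.sqrt((f(r.x)**2).mean())); print(f(r.x).reshape(-1,2).round(1))
r=least_squares(lambda p:f(p,p[3]),[.468,-.164,-2,0],x_scale=[.01,.01,1,.01]); print(r.x,np.sqrt((r.fun**2).mean()))
E
python3 fit1.py
python3 - <<'E'
from h import *
go([.525,.209,.23],-176)
E
```

```text
[ 0.46683062 -0.16166519 -2.60107927] 0.5608815543332992
[[-0.4 -0.7]
 [ 0.4 -1. ]
 [-0.5  0.8]
 [ 0.3  0.5]
 [-0.2 -0.1]
 [-0.8  0.8]
 [ 0.9 -0.7]
 [ 0.4  0.1]
 [ 0.2 -0.3]
 [ 0.   1.2]
 [ 0.2 -0.9]
 [-0.   0.6]
 [-0.4 -0.2]
 [-0.7  0.5]
 [ 0.9 -0.3]
 [ 0.9  0.3]
 [-0.2 -0.1]
 [-0.8  0.6]
 [-0.2 -0.4]
 [ 0.1  0.2]]
[ 0.46743663 -0.16167376 -2.62488784 -0.00295202] 0.4401709440110587
delta cm [-5.16 37.65  0.14] turn -6.13
```

move_arm:
  delta_pos:
    - [-5.2,37.7,0]
    - [-5.2,37.7,0]
    - [-5.2,37.7,0]
    - [-5.2,37.7,0]
    - [-5.2,37.7,0]
    - [-5.2,37.7,0]
    - [-5.2,37.7,0]
    - [-5.2,37.7,0]
    - [-5.2,37.7,0]
    - [-5.2,37.7,0]
    - [-5.2,37.7,0]
    - [-5.2,37.7,0]
  turn: [-6.1,-6.1,-6.1,-6.1,-6.1,-6.1,-6.1,-6.1,-6.1,-6.1,-6.1,-6.1]
  grip: [0,0,0,0,0,0,0,0,0,0,0,0]

```text
clock: 3.6
tcp_pos: [0.5253, 0.2091, 0.2315]
eef_rot: [180.0, 0.0, -176.0]
force: [0.0, -0.4, 0.4]
grip_width: 0.0853
```

Run:
```python
from h import *
st=manip.get_state(); print(st["clock"],st["tcp_pos"],st["eef_rot"],st["qd"].round(2))
im=manip.camera("wrist"); cv2.imwrite("pics/w2.png",im[:,:,::-1])
for t,z in [("barrel_mid",.035),("barrel_front",.035),("tray",0)]:
    for d in manip.place_of("wrist",t): print(t,d["conf"],d["centre"],ray("wrist",d["centre"],z,st))
np.save("w2.npy",im); import pickle; pickle.dump(st,open("st2.pkl","wb"))
a=im[20:260,200:440]; cv2.imwrite("pics/w2z.png",cv2.resize(a,None,fx=2.5,fy=2.5,interpolation=2)[:,:,::-1])
```

```text
3.6 [0.52532291 0.20914671 0.23154264] [ 1.79992347e+02  1.14215645e-02 -1.76033687e+02] [ 0.02 -0.15  0.1   0.06 -0.06 -0.05]
barrel_mid 0.84 [172.5, 174.1] [0.53858341 0.04686413 0.035     ]
barrel_mid 0.61 [329.6, 174.6] [0.52701196 0.22036719 0.035     ]
barrel_mid 0.58 [360.3, 326.0] [0.72575736 0.27637256 0.035     ]
barrel_front 0.92 [415.2, 303.0] [0.68589045 0.34209181 0.035     ]
barrel_front 0.85 [196.7, 147.0] [0.50664264 0.07504582 0.035     ]
barrel_front 0.63 [331.7, 237.0] [0.6020652  0.22883863 0.035     ]
tray 0.9 [327.7, 161.4] [0.51901833 0.21850658 0.        ]
```

View pics/w2.png

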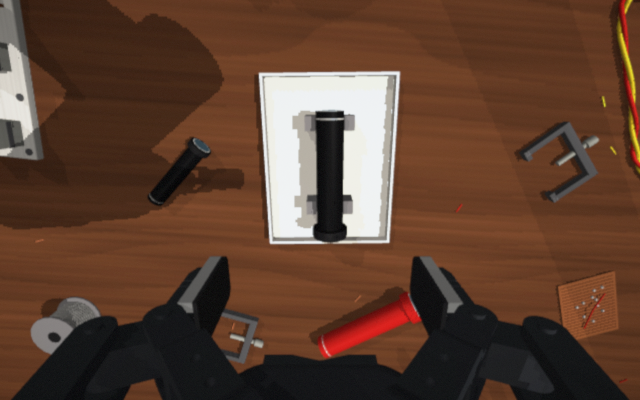

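View pics/w2z.png

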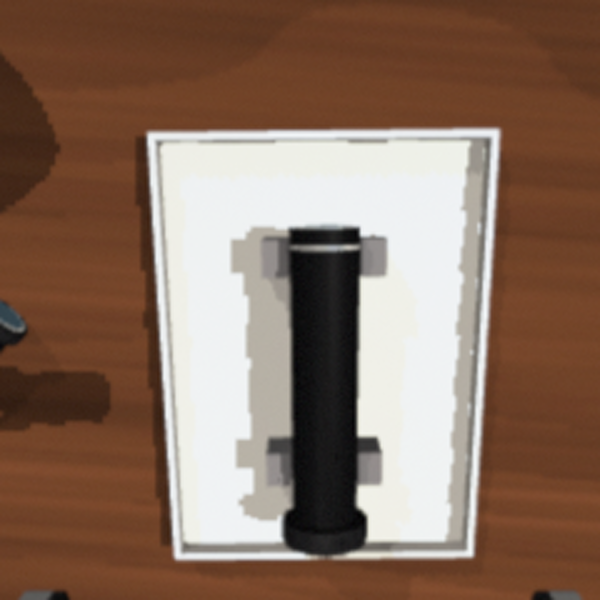

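Run:
```python
from h import *; import pickle
st=pickle.load(open("st2.pkl","rb"))
px=lambda u,v:((u+.5)/2.5-.5+200,(v+.5)/2.5-.5+20)
r=ray("wrist",px(325,228),.050,st); f=ray("wrist",px(326,553),.055,st)
print(r,f,"len",np.linalg.norm((f-r)[:2]))
a=ray("wrist",px(325,240),.037,st);b=ray("wrist",px(326,500),.037,st);c=ray("wrist",px(325.5,525),.037,st)
yaw=np.degrees(np.arctan2(b[1]-a[1],b[0]-a[0])); print(a,b,c,yaw)
u=np.array([np.cos(np.radians(yaw)),np.sin(np.radians(yaw))])
print("mid from rear",r[:2]+.065*u,"front",f[:2]-.077*u)
# tray rim corners z .016
T=[ray("wrist",px(*q),.016,st)[:2] for q in [(148,132),(499,130),(175,559),(473,557)]]
T=np.array(T);print(T,T.mean(0)); d=(T[2]+T[3]-T[0]-T[1])/2; print(np.linalg.norm(d),np.degrees(np.arctan2(d[1],d[0])),np.linalg.norm(T[1]-T[0]))
# cradles top z .03: far corners
for q in [(263,238),(386,238),(267,460),(381,460)]: print(ray("wrist",px(*q),.03,st)[:2])
```

```text
[0.45879571 0.21456664 0.05      ] [0.59785287 0.22595913 0.055     ] len 0.1395230588374651
[0.46399432 0.21538552 0.037     ] [0.57958422 0.22507501 0.037     ] [0.59205025 0.22584123 0.037     ] 4.791695411038289
mid from rear [0.52356853 0.21999631] front [0.52112199 0.21952706]
[[0.42596066 0.13757129]
 [0.41473724 0.28622546]
 [0.62471236 0.15329626]
 [0.61319403 0.30246837]] [0.51965107 0.21989035]
0.1992464087668626 4.601324430268412 0.14907725404137523
[0.4653336  0.18931167]
[0.46168297 0.24139362]
[0.5644213  0.19668001]
[0.56074046 0.24933895]
```

Run:
```python
from h import *
go([.522,.2202,.015],-175.3)
```

```text
delta cm [ 0.27  1.06 21.66] turn -0.7
```

move_arm:
  delta_pos:
    - [0.3,1.1,0]
    - [0.3,1.1,3]
    - [0.3,1.1,7]
    - [0.3,1.1,11]
    - [0.3,1.1,15]
    - [0.3,1.1,18]
    - [0.3,1.1,20]
    - [0.3,1.1,21]
    - [0.3,1.1,21.6]
    - [0.3,1.1,21.6]
    - [0.3,1.1,21.6]
  turn: [-0.7,-0.7,-0.7,-0.7,-0.7,-0.7,-0.7,-0.7,-0.7,-0.7,-0.7]
  grip: [0,0,0,0,0,0,0,0,0,0,0]

```text
clock: 4.9
tcp_pos: [0.5221, 0.2218, 0.0163]
eef_rot: [179.9, 0.1, -175.2]
force: [0.2, -0.2, 1.2]
grip_width: 0.0856
```

Run:
```python
from h import *
st=manip.get_state(); print(st["clock"],st["tcp_pos"],st["eef_rot"],st["force"])
im=manip.camera("wrist"); cv2.imwrite("pics/w3.png",im[:,:,::-1])
im=manip.camera("scene"); cv2.imwrite("pics/s3.png",cv2.resize(im[100:300,300:520],None,fx=3,fy=3)[:,:,::-1])
```

```text
4.9 [0.52214497 0.22177692 0.01631411] [ 1.7994798e+02  8.1515804e-02 -1.7522919e+02] [ 0.18468831 -0.15018992  1.22401216]
```

View pics/w3.png

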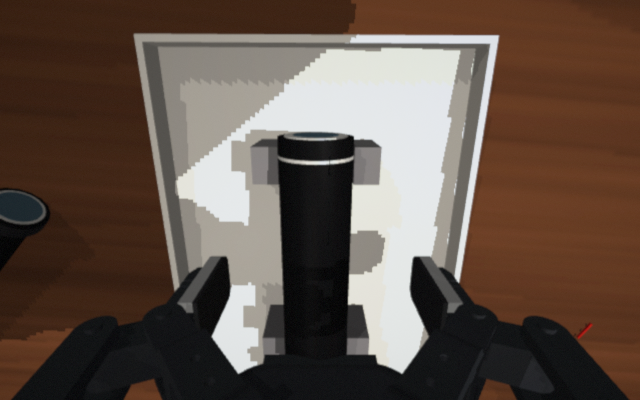

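View pics/s3.png

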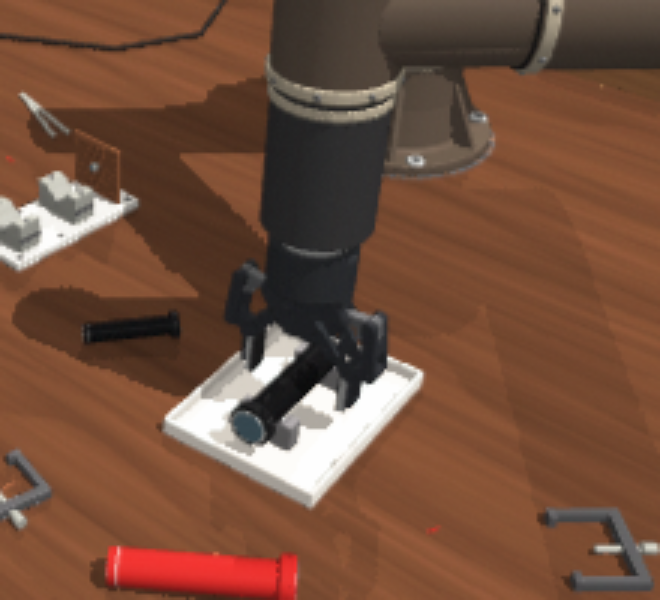

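The barrel is between the open fingers, about 5 px left of centre (316 vs 321). I'll measure it again from here.

Run:
```python
from h import *
st=manip.get_state()
r=ray("wrist",(316,139),.050,st);print("rear",r)
a=ray("wrist",(316,150),.04,st);b=ray("wrist",(317,280),.04,st);yaw=np.degrees(np.arctan2(b[1]-a[1],b[0]-a[0]));print(a,b,yaw)
u=np.array([np.cos(np.radians(4.7)),np.sin(np.radians(4.7)),0]); m=r+.065*u; print(m)
go([m[0],m[1],.016],-175.3)
M=R.from_euler("xyz",st["eef_rot"],degrees=True).as_matrix(); print((M.T@(r-st["tcp_pos"]))*1000)
```

```text
rear [0.45846519 0.21503208 0.05      ]
[0.46376322 0.21536007 0.04      ] [0.51965083 0.22028799 0.04      ] 5.039054622285696
[0.52324662 0.22035808 0.05      ]
delta cm [-0.1  -0.14  0.04] turn 0.06
[ 63.9345441   -1.32044797 -33.66958818]
```

move_arm:
  delta_pos:
    - [-0.1,-0.14,0]
    - [-0.1,-0.14,0]
    - [-0.1,-0.14,0]
    - [-0.1,-0.14,0]
    - [-0.1,-0.14,0]
    - [-0.1,-0.14,0]
    - [-0.1,-0.14,0]
    - [-0.1,-0.14,0]
    - [-0.1,-0.14,0]
    - [-0.1,-0.14,0]
    - [-0.1,-0.14,0]
    - [-0.1,-0.14,0]
  turn: [0,0,0,0,0,0,0,0,0,0,0,0]
  grip: [0,0,0.4,1,1,1,1,1,1,1,1,1]

```text
clock: 6.2
tcp_pos: [0.5228, 0.2199, 0.0155]
eef_rot: [180.0, 0.0, -175.2]
force: [-1.1, -0.8, 6.4]
grip_width: 0.0283
```

Run:
```python
from h import *
st=manip.get_state(); print(st)
```

```text
{'clock': 6.2, 'q': array([ 4.25837646e+01,  2.37541350e+01, -2.73239862e+01,  6.23400290e-03,
       -3.89094497e+01, -1.27832193e+02]), 'qd': array([ 0.02482236, -0.05046242, -0.074978  ,  0.04611109, -0.01964967,
       -0.08533486]), 'joint_efforts': array([ 1.18092285e-01, -5.02218139e+01,  1.89262962e+01,  4.19322208e+00,
        4.18294184e-01, -2.23595893e-02]), 'tcp_pos': array([0.52275264, 0.21989215, 0.01546469]), 'eef_rot': array([ 1.79995470e+02,  1.22187337e-02, -1.75243579e+02]), 'force': array([-1.13201308, -0.7913516 ,  6.35627724]), 'torque': array([-0.25005201,  0.36447672,  0.0729747 ]), 'grip_width': 0.028314661227852235}
```

move_arm:
  delta_pos:
    - [0,0,-0.5]
    - [0,0,-1.5]
    - [0,0,-3.5]
    - [0,0,-6]
    - [0,0,-9]
    - [0,0,-11]
    - [0,0,-12]
    - [0,0,-12]
    - [0,0,-12]
    - [0,0,-12]
  turn: [0,0,0,0,0,0,0,0,0,0]
  grip: [1,1,1,1,1,1,1,1,1,1]

```text
clock: 7.2
tcp_pos: [0.5219, 0.2193, 0.1339]
eef_rot: [-179.9, -0.1, -175.3]
force: [0.5, 0.1, -2.1]
grip_width: 0.0285
```

Run:
```python
from h import *; import pickle
st=manip.get_state(); print(st["clock"],st["tcp_pos"],st["eef_rot"],st["force"],st["torque"],st["grip_width"])
im=manip.camera("wrist"); cv2.imwrite("pics/w4.png",im[:,:,::-1])
im=manip.camera("scene"); cv2.imwrite("pics/s4.png",cv2.resize(im[100:300,300:520],None,fx=3,fy=3)[:,:,::-1])
pickle.dump(st,open("st4.pkl","wb"))
```

```text
7.2 [0.52190465 0.2193441  0.13390155] [-1.79934120e+02 -1.19567449e-01 -1.75262957e+02] [ 0.50810763  0.10246925 -2.07622373] [-0.00629079  0.08657543  0.04330003] 0.028526570674800612
```

View pics/w4.png

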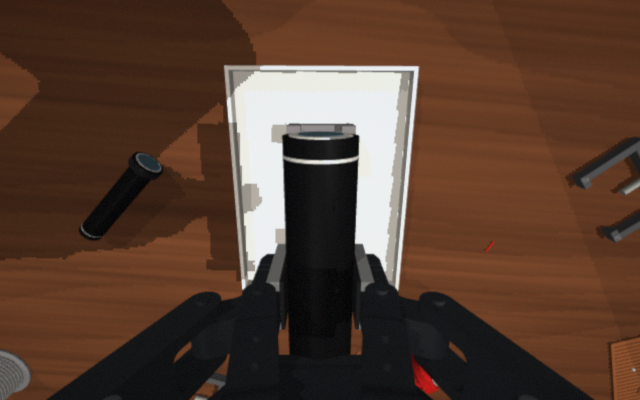

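View pics/s4.png

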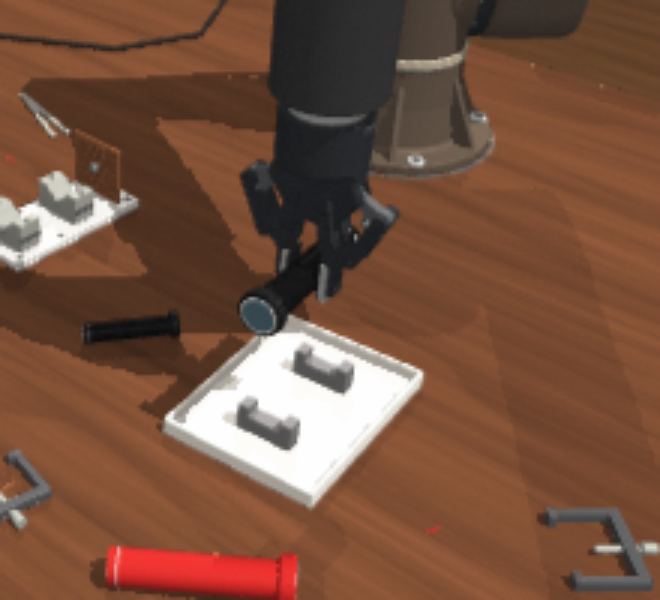

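Barrel held level; the wrist view shows its tail at (320,137), with the fingers symmetric about it.

Run:
```python
from h import *
st=manip.get_state()
r=ray("wrist",(320,137),st["tcp_pos"][2]+.0345,st)
M=R.from_euler("xyz",st["eef_rot"],degrees=True).as_matrix(); print((M.T@(r-st["tcp_pos"]))*1000)
go([.467,-.1617,.134],177.4)
```

```text
[ 6.46851688e+01  4.57174142e-02 -3.43818823e+01]
delta cm [  8.65 -37.53   0.07] turn 7.35
```

move_arm:
  delta_pos:
    - [0.7,-3,0]
    - [1.6,-7,0]
    - [2.7,-11.5,0]
    - [3.7,-16,0]
    - [4.7,-20.5,0]
    - [5.8,-25,0]
    - [6.8,-29.5,0]
    - [7.7,-33.5,0]
    - [8.3,-36,0]
    - [8.65,-37.5,0]
    - [8.65,-37.5,0]
    - [8.65,-37.5,0]
  turn: [0.5,1,2,3,4,5,6,7,7.4,7.4,7.4,7.4]
  grip: [1,1,1,1,1,1,1,1,1,1,1,1]

```text
clock: 8.5
tcp_pos: [0.4672, -0.1612, 0.1348]
eef_rot: [180.0, -0.1, 177.3]
force: [0.2, -0.2, -2.1]
grip_width: 0.0282
```

Run:
```python
from h import *; import pickle
st=manip.get_state(); print(st["clock"],st["tcp_pos"],st["eef_rot"],st["force"],st["torque"],st["grip_width"])
im=manip.camera("wrist"); 
def fix(x,y,yaw,P):
    P=np.array(P,float); c,s=np.cos(np.radians(yaw)),np.sin(np.radians(yaw)); return np.c_[x+c*P[:,0]-s*P[:,1],y+s*P[:,0]+c*P[:,1],P[:,2]]
i2=cv2.resize(im[40:340,180:460],None,fx=2,fy=2,interpolation=2); i1=i2.copy()
def poly(pts,pose=(.467,-.1617,-2.6)):
    q=proj("wrist",fix(*pose,pts),st); q=((q-[180,40]+.5)*2).astype(int); cv2.polylines(i2,[q],True,(255,0,0),1)
poly([[-.115,-.042,.01],[.07,-.042,.01],[.07,.042,.01],[-.115,.042,.01]])
for s in (-1,1):
    for sy in (-1,1): poly([[s*.026,sy*.017,.044],[s*.054,sy*.017,.044],[s*.054,sy*.03,.044],[s*.026,sy*.03,.044]])
cv2.imwrite("pics/w5.png",cv2.resize(np.hstack([i1,i2]),(800,430))[:,:,::-1]); np.save("w5.npy",im)
im=manip.camera("scene"); cv2.imwrite("pics/s5.png",cv2.resize(im[60:240,220:420],None,fx=3,fy=3)[:,:,::-1])
pickle.dump(st,open("st5.pkl","wb"))
```

```text
8.5 [ 0.46722192 -0.16117895  0.13475806] [ 1.79999593e+02 -5.62343953e-02  1.77287776e+02] [ 0.18195197 -0.20404285 -2.1302089 ] [ 0.07067247 -0.05874257  0.02634568] 0.02817644498037786
```

View pics/w5.png

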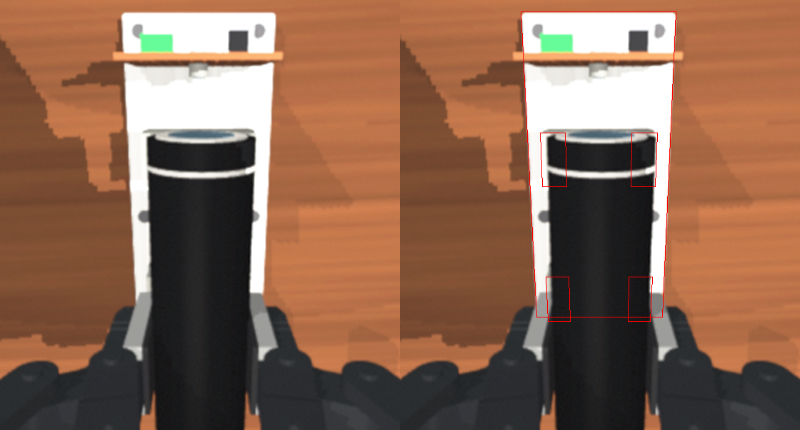

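View pics/s5.png

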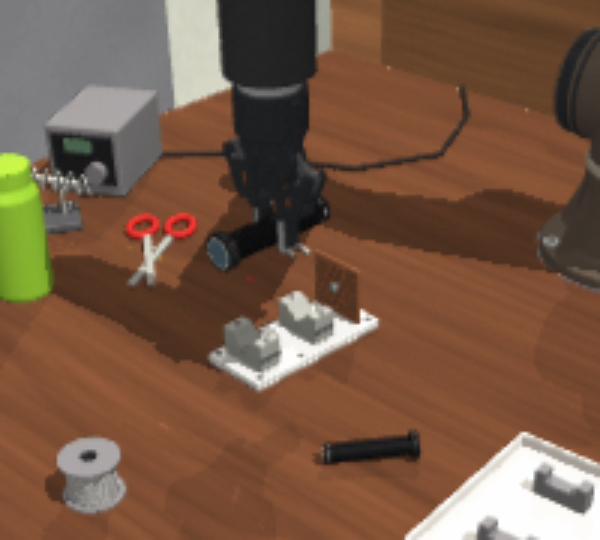

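The plate model overlay matches the picture to about 1 px, so I can descend to just above the V.

Run:
```python
from h import *
go([.467,-.1617,.038],177.4)
```

```text
delta cm [ 0.04 -0.12  9.7 ] turn -0.02
```

move_arm:
  delta_pos:
    - [0,0,1]
    - [0,0,3]
    - [0,0,5.5]
    - [0,0,7.5]
    - [0,0,8.8]
    - [0,0,9.5]
    - [0,0,9.7]
    - [0,0,9.7]
    - [0,0,9.7]
  turn: [0,0,0,0,0,0,0,0,0]
  grip: [1,1,1,1,1,1,1,1,1]

```text
clock: 9.5
tcp_pos: [0.4681, -0.1609, 0.0389]
eef_rot: [180.0, 0.1, 177.4]
force: [-1.0, 0.1, -1.0]
grip_width: 0.0285
```

Run:
```python
from h import *; import pickle
st=manip.get_state(); print(st["clock"],st["tcp_pos"],st["eef_rot"],st["force"],st["torque"],st["grip_width"])
im=manip.camera("wrist"); cv2.imwrite("pics/w6.png",im[:,:,::-1])
im=manip.camera("scene"); cv2.imwrite("pics/s6.png",cv2.resize(im[100:220,250:380],None,fx=5,fy=5)[:,:,::-1])
go([.467,-.1617,.0285],177.4)
```

```text
9.5 [ 0.46811214 -0.16090031  0.03891237] [1.79999404e+02 6.94756052e-02 1.77377764e+02] [-0.9842522   0.14967698 -1.00291062] [-0.06532761 -0.01146333  0.03199718] 0.028527058342414088
delta cm [ 0.1  -0.08  1.05] turn -0.04
```

View pics/w6.png

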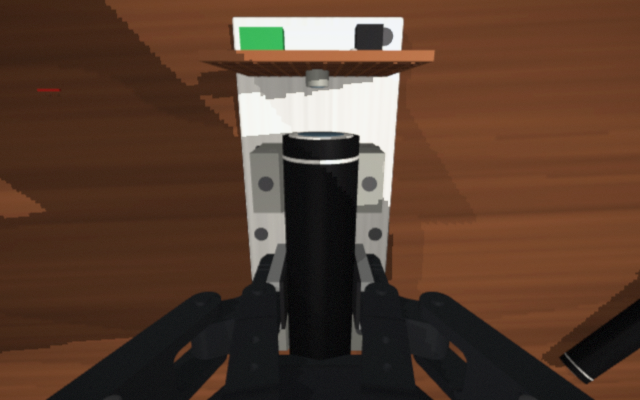

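View pics/s6.png

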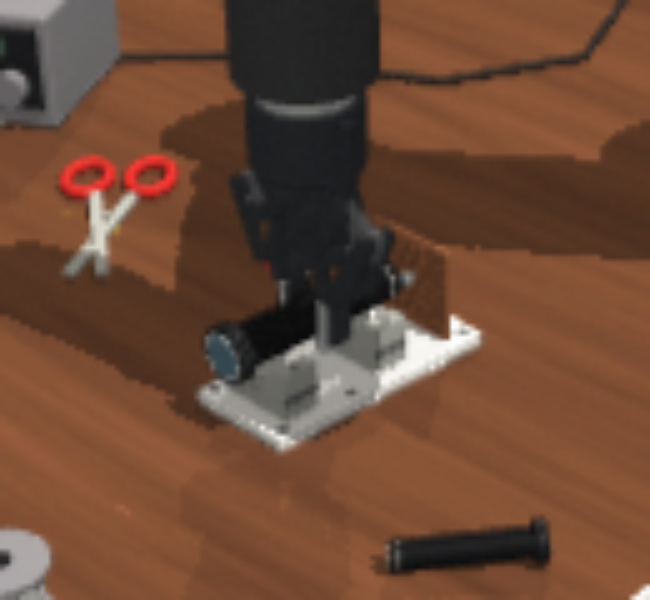

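move_arm:
  delta_pos:
    - [0.1,-0.1,0]
    - [0.1,-0.1,0.2]
    - [0.1,-0.1,0.4]
    - [0.1,-0.1,0.6]
    - [0.1,-0.1,0.6]
    - [0.1,-0.1,0.6]
  turn: [0,0,0,0,0,0]
  grip: [1,1,1,1,1,1]

```text
clock: 10.2
tcp_pos: [0.4664, -0.162, 0.0322]
eef_rot: [-180.0, -0.0, 177.4]
force: [-0.8, -0.9, -1.6]
grip_width: 0.0282
```

```bash
cat > s.py <<'E'
from h import *
st=manip.get_state(); print(st["clock"],st["tcp_pos"].round(5),st["eef_rot"].round(2),st["force"].round(2),st["torque"].round(3),st["grip_width"])
E
cat > look.py <<'E'
from h import *; import sys
im=manip.camera("wrist"); cv2.imwrite("pics/w%s.png"%sys.argv[1],cv2.resize(im[0:300,200:440],None,fx=2.6,fy=2,interpolation=2)[:,:,::-1]) if 0 else cv2.imwrite("pics/w%s.png"%sys.argv[1],cv2.resize(im[100:300,200:440],None,fx=3,fy=3,interpolation=2)[:,:,::-1])
E
python3 s.py; python3 look.py 7
```

```text
10.2 [ 0.46641 -0.162    0.03218] [-1.8000e+02 -2.0000e-02  1.7735e+02] [-0.77 -0.92 -1.63] [0.001 0.091 0.038] 0.028248702848712642
```

View pics/w7.png

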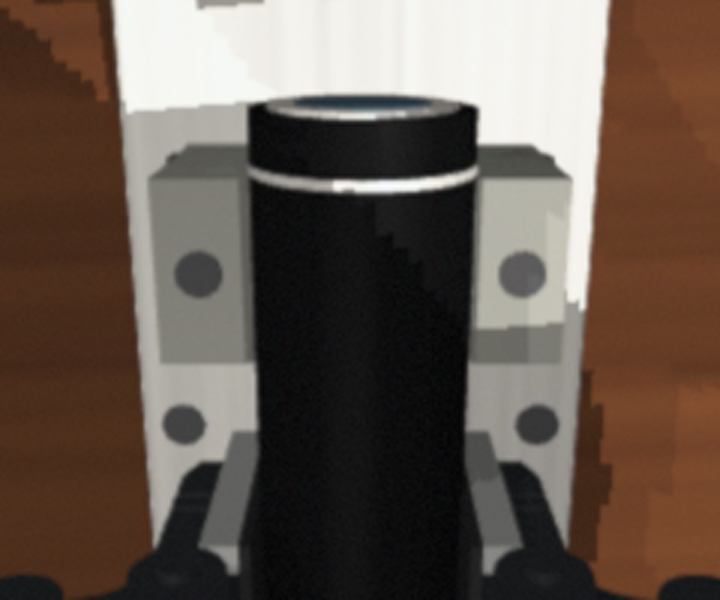

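Run:
```python
from h import *
st=manip.get_state(); M=R.from_euler("xyz",st["eef_rot"],degrees=True).as_matrix()
for n,v,z in [("blk rear",177,.044),("blk front",362,.044),("tube rear top",118,st["tcp_pos"][2]+.0345)]:
    r=ray("wrist",(200+362/3,100+v/3),z,st); print(n,(M.T@(r-st["tcp_pos"]))*1000)
```

```text
blk rear [ 53.04946773   0.48453713 -11.74970212]
blk front [ 25.34451075   0.53058778 -11.75347372]
tube rear top [ 63.921469     0.39364219 -34.49132471]
```

Centred: the tube tail overhangs the block by 10.9 mm against the wanted 11. Next is a slow descent to contact.

move_arm:
  delta_pos:
    - [0,0,0.1]
    - [0,0,0.1]
    - [0,0,0.2]
    - [0,0,0.2]
    - [0,0,0.2]
  turn: [0,0,0,0,0]
  grip: [1,1,1,1,1]

```text
clock: 10.75
tcp_pos: [0.4665, -0.162, 0.0303]
eef_rot: [-180.0, -0.0, 177.4]
force: [-0.5, -0.3, -1.6]
grip_width: 0.0284
```

```bash
python3 s.py
```

```text
10.75 [ 0.46646 -0.16197  0.03029] [-180.     -0.    177.35] [-0.5  -0.27 -1.56] [-0.02   0.013 -0.025] 0.028388112645076145
```

move_arm:
  delta_pos:
    - [0,0,0.05]
    - [0,0,0.1]
    - [0,0,0.1]
    - [0,0,0.1]
  turn: [0,0,0,0]
  grip: [1,1,1,1]

```text
clock: 11.15
tcp_pos: [0.4665, -0.162, 0.0293]
eef_rot: [180.0, -0.0, 177.4]
force: [-0.6, 0.6, -1.0]
grip_width: 0.0282
```

```bash
python3 s.py
```

```text
11.15 [ 0.46649 -0.16198  0.0293 ] [180.    -0.   177.35] [-0.57  0.57 -0.99] [-0.054  0.062  0.001] 0.028192240288497396
```

move_arm:
  delta_pos:
    - [0,0,0.05]
    - [0,0,0.05]
    - [0,0,0.05]
  turn: [0,0,0]
  grip: [1,1,1]

```text
clock: 11.45
tcp_pos: [0.4665, -0.162, 0.0288]
eef_rot: [180.0, -0.0, 177.4]
force: [0.2, -1.0, -1.2]
grip_width: 0.0285
```

move_arm:
  delta_pos:
    - [0,0,0.05]
    - [0,0,0.05]
    - [0,0,0.05]
  turn: [0,0,0]
  grip: [1,1,1]

```text
clock: 11.75
tcp_pos: [0.4666, -0.162, 0.0285]
eef_rot: [-180.0, 0.0, 177.4]
force: [-1.6, 0.7, 3.4]
grip_width: 0.0282
```

move_arm:
  delta_pos:
    - [0,0,0.02]
    - [0,0,0.03]
    - [0,0,0.03]
  turn: [0,0,0]
  grip: [1,1,1]

```text
clock: 12.05
tcp_pos: [0.4666, -0.1621, 0.0285]
eef_rot: [-180.0, 0.0, 177.4]
force: [-2.7, 0.9, 6.6]
grip_width: 0.0283
```

```bash
python3 s.py
```

```text
12.05 [ 0.46661 -0.16206  0.02846] [-1.7999e+02  2.0000e-02  1.7737e+02] [-2.68  0.91  6.56] [0.118 0.834 0.169] 0.02832288821655466
```

move_arm:
  delta_pos:
    - [0,0,0.02]
    - [0,0,0.04]
    - [0,0,0.04]
  turn: [0,0,0]
  grip: [1,1,1]

```text
clock: 12.35
tcp_pos: [0.4666, -0.1621, 0.0284]
eef_rot: [-180.0, 0.0, 177.4]
force: [-4.7, 1.8, 10.7]
grip_width: 0.028
```

```bash
python3 s.py
```

```text
12.35 [ 0.46662 -0.16207  0.02841] [-1.7999e+02  3.0000e-02  1.7738e+02] [-4.7   1.78 10.71] [0.416 1.402 0.102] 0.028049964187562757
```

move_arm:
  delta_pos:
    - [0.02,0.01,0]
    - [0.04,0.02,0]
    - [0.04,0.02,0]
  turn: [0,0,0]
  grip: [1,1,1]

```text
clock: 12.65
tcp_pos: [0.4666, -0.162, 0.0284]
eef_rot: [-180.0, 0.1, 177.4]
force: [-3.5, -1.3, 10.1]
grip_width: 0.0285
```

```bash
python3 s.py
```

```text
12.65 [ 0.46664 -0.16204  0.02843] [-1.7997e+02  7.0000e-02  1.7738e+02] [-3.49 -1.31 10.13] [-0.387  0.827  0.156] 0.028463426864116764
```

move_arm:
  delta_pos:
    - [0.04,-0.01,0.02]
    - [0.05,-0.01,0.04]
    - [0.05,-0.01,0.04]
    - [0.05,-0.01,0.04]
  turn: [0,0,0,0]
  grip: [1,1,1,1]

```text
clock: 13.05
tcp_pos: [0.4667, -0.1621, 0.0284]
eef_rot: [-180.0, 0.1, 177.4]
force: [-2.9, -0.1, 13.9]
grip_width: 0.0285
```

```bash
python3 s.py; python3 look.py 8;python3 - <<'E'
from h import *
im=manip.camera("scene"); cv2.imwrite("pics/s8.png",cv2.resize(im[100:220,250:380],None,fx=5,fy=5,interpolation=2)[:,:,::-1])
E
python3 s.py
```

```text
13.05 [ 0.46667 -0.16206  0.02841] [-1.7998e+02  1.3000e-01  1.7740e+02] [-2.93 -0.07 13.93] [-0.023  0.938  0.122] 0.028515142513581403
13.15 [ 0.46664 -0.16206  0.02839] [-1.7998e+02  1.2000e-01  1.7740e+02] [-3.15 -0.45 13.43] [-0.053  0.845  0.111] 0.028124664828846766
```

View pics/w8.png

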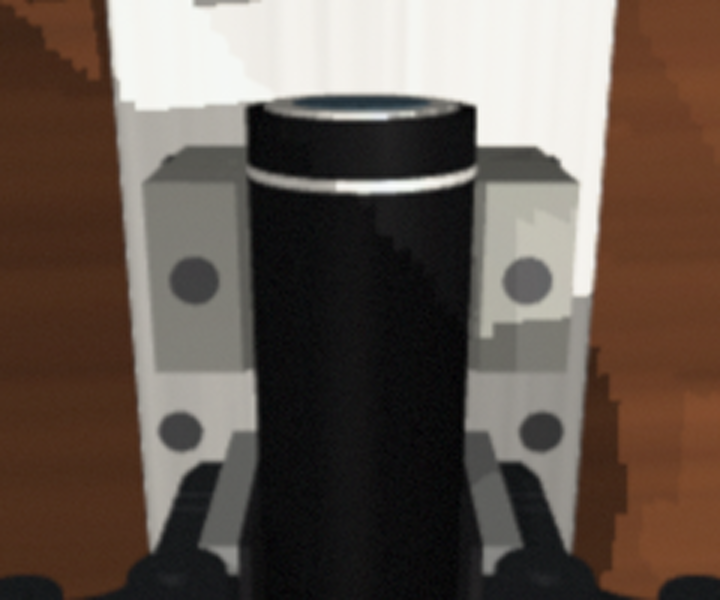

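View pics/s8.png

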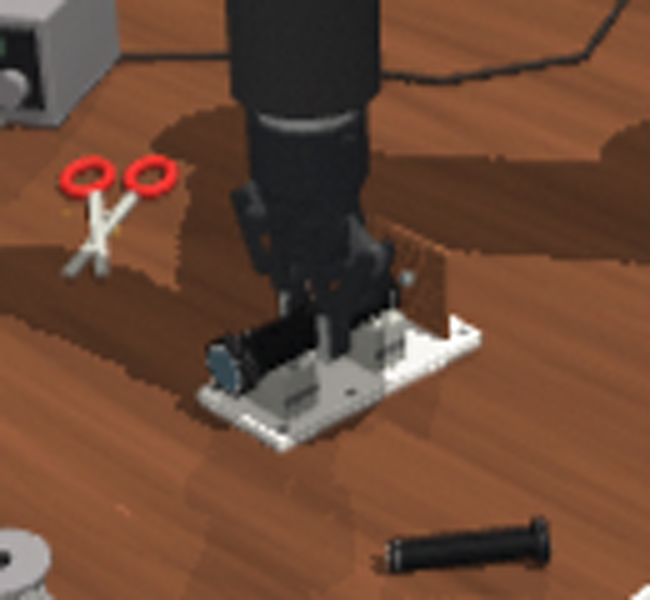

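move_arm:
  delta_pos:
    - [0,0,0.005]
    - [0,0,0.005]
    - [0,0,0.005]
    - [0,0,0.005]
    - [0,0,0.005]
  turn: [0,0,0,0,0]
  grip: [1,1,1,1,1]

```text
clock: 13.65
tcp_pos: [0.4666, -0.1621, 0.0284]
eef_rot: [-180.0, 0.1, 177.4]
force: [-3.1, 0.3, 13.3]
grip_width: 0.0284
```

```bash
python3 s.py; python3 -c "
from h import *
im=manip.camera('top'); cv2.imwrite('pics/top9.png',im[:,:,::-1])"; python3 s.py
```

```text
13.65 [ 0.46664 -0.16208  0.02839] [-1.7998e+02  1.2000e-01  1.7739e+02] [-3.08  0.29 13.25] [0.036 0.976 0.123] 0.028373834628809106
13.7 [ 0.46667 -0.16208  0.02842] [-1.7998e+02  1.3000e-01  1.7739e+02] [-1.94  0.17 13.25] [0.025 0.991 0.102] 0.02850513033138266
```

View pics/top9.png

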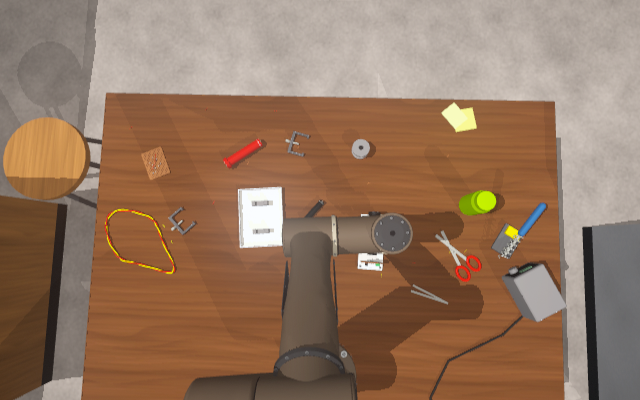

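Steady, and the bystanders haven't moved. One small nudge to bring the push nearer to 15 N.

move_arm:
  delta_pos:
    - [0,0,0.01]
    - [0,0,0.01]
    - [0,0,0.01]
    - [0,0,0.01]
  turn: [0,0,0,0]
  grip: [1,1,1,1]

```text
clock: 14.1
tcp_pos: [0.4667, -0.1621, 0.0284]
eef_rot: [-180.0, 0.1, 177.4]
force: [-3.0, 0.2, 13.9]
grip_width: 0.0281
```

```bash
python3 s.py; python3 -c "
from workcell import manip
print(manip.hand_in())"
```

```text
14.1 [ 0.46666 -0.16206  0.02839] [-1.7998e+02  1.3000e-01  1.7740e+02] [-3.    0.23 13.87] [0.072 1.091 0.052] 0.028090269453935446
the job is handed in; nothing more can be done
None
```

The larger black barrel is out of the tray and lies in the two V-blocks, with its collar at the open end away from the sensor board. I handed in at 14.1 s with the gripper still holding it pressed down.

- **Push:** the wrist reads 13.9 N upward. Adding the roughly 2 N of barrel weight, the V-blocks carry about 15–16 N.
- **Seating:** the TCP height stopped changing as the force rose, at the height expected for a seated barrel. The sideways force is about 0.2 N, so both sloping faces should share the load. By my estimate the moment is balanced between the two blocks.
- **Centring:** just before contact the tube's tail overhung the rear block by 10.9 mm, against the 11 mm wanted. In the last wrist picture the barrel was within about 0.5 px of the middle of the V. The tool showed a tilt of about 0.1°.
- **Surroundings:** nothing came near the sensor board. The clamps, reel and tumbler look unmoved in the last top picture.

**Remaining flaw:** a lengthwise friction force of about 3 N stays on the barrel. I reduced it from 4.7 N but did not remove it.

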